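# Turn a row of welding supplies round from the old rack to the new one

### The arm

A 6-joint arm with a two-finger parallel gripper is mounted at the origin on a cart in front of the work surface, level with it; the furniture and walls round the work are solid. World frame = base frame: x ahead of the robot, y to its left, z up, the work surface at z = 0. Lengths are in m, angles in degrees, forces in N, time in s.
With the tool pointing down it reaches from about 0.325 to 0.85 m from the base axis. Payload 4.4 kg.
Tool frame: the origin (TCP) lies midway between the tips of the shut fingers; the grasp point (between the pads) lies ctrl.grasp_offset behind it (ctrl.grasp_offset is the distance from the TCP to the grasp point, in m); z points along the fingers, y is the direction in which the jaws open and shut (so a half turn about z gives the same grasp; the last joint's range is limited). The gripper opens to 94 mm and grips with 3 to 60 N. Pads are 16 mm wide; open, the fingers measure 119 mm over their backs; the gripper's body (75 mm by 177 mm) begins 78 mm behind the grasp point.
Start: joints at [58.929, 11.837, 88.321, -0, 79.842, -8.623], TCP at [0.22, 0.531, 0.205] pointing down, gripper open.
Joint ranges: [-156.59, 156.59], [-49.26, 127.26], [12.9, 141.05], [-63.56, 243.56], [4.71, 150.69], [-161.64, 161.64]. Speed limits (degrees/s): [159.86, 159.86, 180, 180, 180, 180].

### API

Orientations are given as a 3x3 rotation matrix whose columns are the frame's x, y, z axes.
In Python, from station import ctrl, hand, vision, spotter gives the robot as it stands. Calls block until the motion is done:
- ctrl.reach(position, orientation): joint-space move of the TCP to a pose.
- ctrl.move_linear(position, vel=0.15, rotation=None): straight line of the TCP; rotation=None keeps the orientation; vel is the mean speed in m/s.
- ctrl.set_joints(angles): joint-space move.
- hand.gripper_to(opening, grip_force=None): opening from 0.0 (shut) to 1.0 (fully open); grip_force is the grip in N (None keeps the last); returns when the fingers have stopped.
- ctrl.wait(seconds).
- ctrl.inverse_kinematics(position, orientation): joint angles nearest the present ones, or None.
- ctrl.get_state(): the state.
- vision.capture(name): name is "scene" or "side" or "wrist"; returns a dict with "image" (400x640x3 uint8, red, green, blue), "depth" (400x640 float32, m along the optical axis (not along the pixel's ray), 0 where there is no reading), "K" (3x3 intrinsics, pixels), "pose" (4x4, takes a point from camera to world coordinates). Camera axes: x right, y up, looking along -z (the intrinsics and any distortion apply to the point x, -y, -z); pixel columns grow to the right and rows downward; lengths in m; the calibration is good to about 2 mm. The wrist camera is an equidistant fisheye: a pixel r from the principal point sees the ray r / f radians off the axis. A picture is of the moment at which its call begins.
A pose or a line that the arm cannot do raises ctrl.IKError and nothing moves.
- ctrl.sign_off(): hands the job in, once; it reports no verdict.
Trained networks look in the newest picture that a camera, given by its name, has taken for a name from the list of things; names that differ only in an ending like _2 or _b are one class to them, and where a whole thing is asked for, a point or a joint stands for the part that bears it (a point fixed in the world has none). Each returns a list of dicts, best first, with "p" (0 to 1); they miss things now and then, are a little off and sometimes report something else, mostly with a low value. They report only what shows in the picture. A call takes as long as a camera call. They do not tell look-alikes from the thing itself.
- spotter.masks_of(target, camera): "pixels" (400x640 bool, what is visible of it).
- spotter.place_of(target, camera): "location" ([x, y, z] in m, in world coordinates, good to about 4 mm: a listed point, or the origin of a listed thing).
The state is a dict: "time_s": time; "joints": joint angles; "joint_vel": joint speeds; "joint_torque": joint torques, N m; "eef_pos": TCP position; "tcp_rot": TCP orientation; "contact_force": force on the tool from outside, world axes, zero at the start; "wrist_torque": the same for the moment, N m; "gripper_width": opening from 0.0 (shut) to 1.0 (fully open).
Only numpy, scipy, OpenCV 4.12 (cv2) and the standard library are available. Lean on these libraries where they do the work, as an engineer would, in place of code of your own. Each camera call takes 0.05 s, during which the arm holds its last target.

### The job

The four welding supplies in the pale wooden rack have to move to the blue metal rack, in the reverse order, because the next welder works along the row from the other end: what stood furthest left in the wooden rack, as seen from the robot, must end furthest right in the blue rack, and so on along the row. Stand each one upright on the floor of its own well and let go of it; the coloured discs stay in the wooden rack.

Things in the scene. Friction and masses are not known exactly. Their poses are not given: they have to be found in the camera images.
- copper_nozzle_mid (a point): Copper (reddish) gas nozzle standing upright with its narrow end down, 70 mm tall, 27 mm across its upper part, 85 g. Point given: on its axis, half-way up; z axis up along it. It starts standing on the red disc; its underside is then 13 mm above the bench. Grip it from above, in its upper half, with the fingers on the near and far sides of the row, where no neighbour is in the way.
- brass_nozzle_mid (a point): Brass (dull yellow-tan) gas nozzle standing upright with its narrow end down, 70 mm tall, 27 mm across its upper part, 85 g. Point given: on its axis, half-way up; z axis up along it. It starts standing on the white disc; its underside is then 13 mm above the bench. Grip it from above, in its upper half, with the fingers on the near and far sides of the row, where no neighbour is in the way.
- paste_bottle_mid (a point): Small closed brown bottle with a red cap and a pale label, 72 mm tall, body 30 mm across up to about 50 mm, then a shoulder and an 18 mm cap, 50 g. Point given: on its axis, half-way up; z axis up along it. It starts standing on the green disc; its underside is then 13 mm above the bench. Grip it from above, in its upper half, with the fingers on the near and far sides of the row, where no neighbour is in the way.
- fit_up_bolt_mid (a point): Bare steel M12 fit-up bolt standing upright on its hexagon head, thread up, 67 mm tall; shank 12 mm across, head about 19 mm across and 7 mm high, 70 g. Point given: on its axis, half-way up; z axis up along it. It starts standing on the yellow disc; its underside is then 13 mm above the bench. Grip it from above, in its upper half, with the fingers on the near and far sides of the row, where no neighbour is in the way.
- red_disc: Red plastic disc, 45 mm across and 3 mm thick, fixed in one of the wells of the wooden rack; the copper nozzle stands on it at the start, and the disc stays as the record of where that thing stood. Origin: centre of its underside.
- white_disc: White plastic disc, 45 mm across and 3 mm thick, fixed in one of the wells of the wooden rack; the brass nozzle stands on it at the start, and the disc stays as the record of where that thing stood. Origin: centre of its underside.
- green_disc: Green plastic disc, 45 mm across and 3 mm thick, fixed in one of the wells of the wooden rack; the paste bottle stands on it at the start, and the disc stays as the record of where that thing stood. Origin: centre of its underside.
- yellow_disc: Yellow plastic disc, 45 mm across and 3 mm thick, fixed in one of the wells of the wooden rack; the fit-up bolt stands on it at the start, and the disc stays as the record of where that thing stood. Origin: centre of its underside.
- old_rack: Pale wooden rack: a flat bar 256 mm long (its y axis, which points roughly to the robot's left), 66 mm wide (x) and 18 mm high, fixed to the bench, turned by at most 10 degrees. It is where the things stand at the start, one to a well. Either rack may be the nearer to the robot. Four square wells, 50 by 50 mm and 8 mm deep (floor 10 mm above the bench), lie in a row at y = +93, +31, -31 and -93 mm, left to right, at x = 0. Origin: centre of its underside.
- new_rack: Blue-painted metal rack: a flat bar 256 mm long (its y axis, which points roughly to the robot's left), 66 mm wide (x) and 18 mm high, fixed to the bench, turned by at most 10 degrees. Its wells are empty at the start; it is where the things go. Four square wells, 50 by 50 mm and 8 mm deep (floor 10 mm above the bench), lie in a row at y = +93, +31, -31 and -93 mm, left to right, at x = 0. Origin: centre of its underside.
Not all that is in view belongs to the job. What is shaped like the part that bears copper_nozzle_mid but purple is not meant.

How it is judged (in metres and radians):
At the end, for the whole second after the job is handed in: Each thing stands in the blue rack in the mirrored well, the reverse of the left-to-right order of the discs: within 15 mm of the well's centre along and across the rack, its middle within 4 mm of its height when standing on the well's floor, upright within 0.12 rad, at rest (((y of red_disc in the frame of old_rack between 0.073 and 0.113 m and y of copper_nozzle_mid in the frame of new_rack between -0.108 and -0.078 m) or (y of red_disc in the frame of old_rack between 0.011 and 0.051 m and y of copper_nozzle_mid in the frame of new_rack between -0.046 and -0.016 m) or (y of red_disc in the frame of old_rack between -0.051 and -0.011 m and y of copper_nozzle_mid in the frame of new_rack between 0.016 and 0.046 m) or (y of red_disc in the frame of old_rack between -0.113 and -0.073 m and y of copper_nozzle_mid in the frame of new_rack between 0.078 and 0.108 m)) and x of copper_nozzle_mid in the frame of new_rack between -0.015 and 0.015 m and z of copper_nozzle_mid in the frame of new_rack between 0.041 and 0.049 m and angle between each of copper_nozzle_mid, brass_nozzle_mid, paste_bottle_mid, fit_up_bolt_mid's own z axis and vertical below 0.12 rad and linear speed of each of copper_nozzle, brass_nozzle, paste_bottle, fit_up_bolt below 0.02 m/s and angular speed of each of copper_nozzle, brass_nozzle, paste_bottle, fit_up_bolt below 0.5 rad/s and ((y of white_disc in the frame of old_rack between 0.073 and 0.113 m and y of brass_nozzle_mid in the frame of new_rack between -0.108 and -0.078 m) or (y of white_disc in the frame of old_rack between 0.011 and 0.051 m and y of brass_nozzle_mid in the frame of new_rack between -0.046 and -0.016 m) or (y of white_disc in the frame of old_rack between -0.051 and -0.011 m and y of brass_nozzle_mid in the frame of new_rack between 0.016 and 0.046 m) or (y of white_disc in the frame of old_rack between -0.113 and -0.073 m and y of brass_nozzle_mid in the frame of new_rack between 0.078 and 0.108 m)) and x of brass_nozzle_mid in the frame of new_rack between -0.015 and 0.015 m and z of brass_nozzle_mid in the frame of new_rack between 0.041 and 0.049 m and ((y of green_disc in the frame of old_rack between 0.073 and 0.113 m and y of paste_bottle_mid in the frame of new_rack between -0.108 and -0.078 m) or (y of green_disc in the frame of old_rack between 0.011 and 0.051 m and y of paste_bottle_mid in the frame of new_rack between -0.046 and -0.016 m) or (y of green_disc in the frame of old_rack between -0.051 and -0.011 m and y of paste_bottle_mid in the frame of new_rack between 0.016 and 0.046 m) or (y of green_disc in the frame of old_rack between -0.113 and -0.073 m and y of paste_bottle_mid in the frame of new_rack between 0.078 and 0.108 m)) and x of paste_bottle_mid in the frame of new_rack between -0.015 and 0.015 m and z of paste_bottle_mid in the frame of new_rack between 0.042 and 0.05 m and ((y of yellow_disc in the frame of old_rack between 0.073 and 0.113 m and y of fit_up_bolt_mid in the frame of new_rack between -0.108 and -0.078 m) or (y of yellow_disc in the frame of old_rack between 0.011 and 0.051 m and y of fit_up_bolt_mid in the frame of new_rack between -0.046 and -0.016 m) or (y of yellow_disc in the frame of old_rack between -0.051 and -0.011 m and y of fit_up_bolt_mid in the frame of new_rack between 0.016 and 0.046 m) or (y of yellow_disc in the frame of old_rack between -0.113 and -0.073 m and y of fit_up_bolt_mid in the frame of new_rack between 0.078 and 0.108 m)) and x of fit_up_bolt_mid in the frame of new_rack between -0.015 and 0.015 m and z of fit_up_bolt_mid in the frame of new_rack between 0.0395 and 0.0475 m); the robot touches nothing.
It also fails if it takes over 96 s, if anything falls off the work surface, if the arm or the gripper's body presses on something with over 40 N, if the wrist force passes 120 N, or if a joint passes its speed limit or range.

## Working session

There is one attempt and no reset: what is moved stays moved. The work goes in short steps, each a Python script; the robot and the scene stay as the last script left them, time stands still between calls to the robot, and variables do not carry over. Pictures are saved under pics/ and viewed, and the job is handed in when it is done.

```bash
ls; mkdir -p pics; python3 - <<'E'
from station import ctrl, hand, vision, spotter
import cv2, numpy as np
for n in ("scene","side","wrist"):
    c=vision.capture(n); cv2.imwrite(f"pics/{n}0.png",c["image"][:,:,::-1]); print(n,c["K"].round(1).tolist(),c["pose"].round(3).tolist())
s=ctrl.get_state(); print(s); print(ctrl.grasp_offset)
for t in ["copper_nozzle_mid","brass_nozzle_mid","paste_bottle_mid","fit_up_bolt_mid","red_disc","white_disc","green_disc","yellow_disc","old_rack","new_rack"]:
    for n in ("scene","side"):
        print(t,n,[(round(d["p"],2),np.round(d["location"],3).tolist()) for d in spotter.place_of(t,n)])
E
```

```text
pics
scene [[491.4, 0.0, 324.0], [0.0, 491.4, 204.7], [0.0, 0.0, 1.0]] [[0.524, 0.399, -0.752, -0.1], [-0.851, 0.231, -0.471, -0.323], [-0.015, 0.887, 0.461, 0.469], [0.0, 0.0, 0.0, 1.0]]
side [[472.5, 0.0, 323.2], [0.0, 472.5, 200.0], [0.0, 0.0, 1.0]] [[-0.994, 0.054, -0.095, 0.467], [-0.11, -0.474, 0.874, 0.84], [0.002, 0.879, 0.477, 0.468], [0.0, 0.0, 0.0, 1.0]]
wrist [[309.7, 0.0, 318.1], [0.0, 309.7, 205.2], [0.0, 0.0, 1.0]] [[0.382, -0.889, -0.253, 0.145], [0.924, 0.367, 0.106, 0.561], [-0.001, -0.274, 0.962, 0.383], [0.0, 0.0, 0.0, 1.0]]
{'time_s': 0.15, 'joints': array([ 5.89285237e+01,  1.18774241e+01,  8.83856904e+01, -7.37192321e-04,
        7.98429760e+01, -8.62289088e+00]), 'joint_vel': array([ 0.01315146, -0.11422204, -0.18398505, -0.02413969,  0.11146456,
       -0.00073333]), 'joint_torque': array([ 9.83208702e-04, -3.71311390e+01, -2.81809813e+01,  6.98905578e-02,
        3.27654323e-02, -8.49344360e-05]), 'eef_pos': array([0.21924537, 0.53086787, 0.20451659]), 'tcp_rot': array([[-9.24223309e-01,  3.81851257e-01, -9.44789502e-04],
       [ 3.81852334e-01,  9.24221975
[... 773 characters left out ...]
258, 0.049])]
red_disc scene [(0.54, [0.455, 0.071, 0.015])]
red_disc side [(0.38, [0.457, 0.073, 0.011])]
white_disc scene [(0.6, [0.447, 0.199, 0.01]), (0.17, [0.448, 0.135, 0.05])]
white_disc side [(0.74, [0.45, 0.194, 0.012]), (0.2, [0.449, 0.163, 0.004])]
green_disc scene [(0.49, [0.451, 0.134, 0.017])]
green_disc side [(0.64, [0.458, 0.076, 0.011]), (0.51, [0.453, 0.131, 0.01])]
yellow_disc scene [(0.68, [0.446, 0.258, 0.009]), (0.38, [0.45, 0.136, 0.049])]
yellow_disc side [(0.58, [0.448, 0.262, 0.01])]
old_rack scene [(0.9, [0.454, 0.163, -0.001])]
old_rack side [(0.86, [0.45, 0.162, 0.005])]
new_rack scene [(0.87, [0.628, -0.012, 0.0])]
new_rack side [(0.8, [0.626, -0.013, -0.002])]
```

View pics/scene0.png

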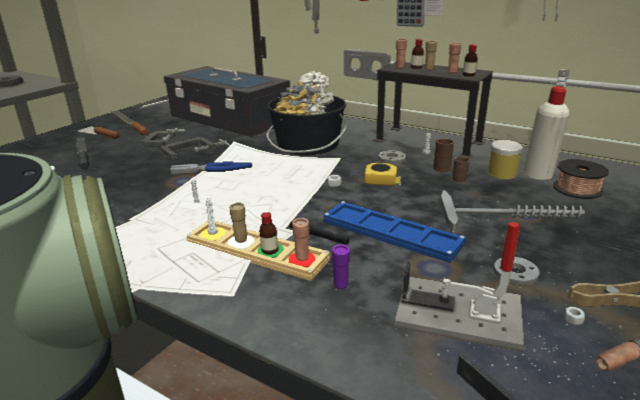

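View pics/side0.png

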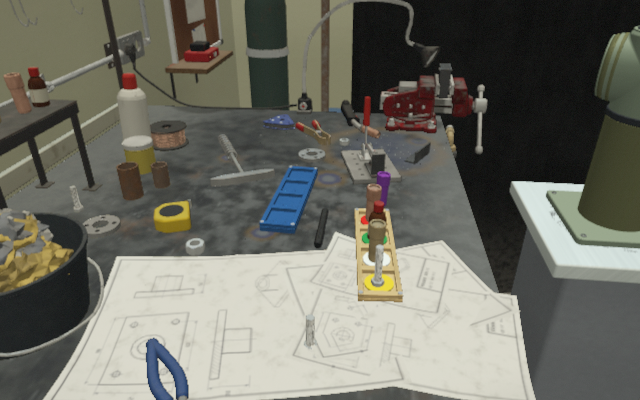

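View pics/wrist0.png

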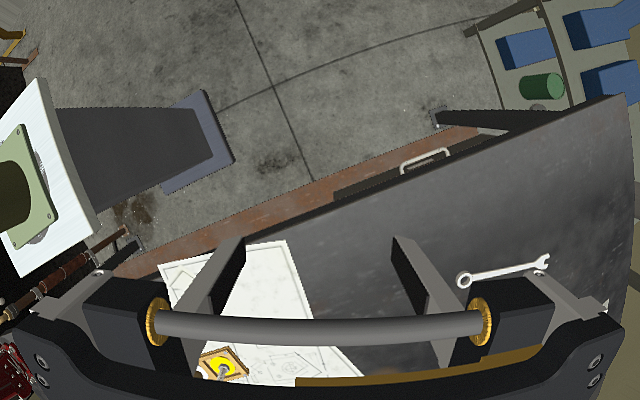

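```bash
cat > h.py <<'E'
from station import ctrl, hand, vision, spotter
import cv2, numpy as np
def cloud(c):
    d=c["depth"]; K=c["K"]; v,u=np.mgrid[0:400,0:640]
    P=np.stack([(u-K[0,2])/K[0,0]*d,-(v-K[1,2])/K[1,1]*d,-d],-1)
    W=P@c["pose"][:3,:3].T+c["pose"][:3,3]; W[d<=0]=np.nan
    return W
E
python3 - <<'E'
from h import *
for n in ("scene","side"):
    c=vision.capture(n); W=cloud(c)
    np.save(f"pics/{n}_W.npy",W)
    for r in ("old_rack","new_rack"):
        m=spotter.masks_of(r,n)[0]["pixels"]
        P=W[m]; P=P[np.isfinite(P[:,0])]
        T=P[(P[:,2]>0.0145)&(P[:,2]<0.022)]
        rect=cv2.minAreaRect(T[:,:2].astype(np.float32)*1000)
        print(n,r,len(T),rect, np.median(T[:,2]))
    for t in ["copper_nozzle_mid","brass_nozzle_mid","paste_bottle_mid","fit_up_bolt_mid"]:
        for d in spotter.masks_of(t,n)[:2]:
            P=W[d["pixels"]]; P=P[np.isfinite(P[:,0])]; top=P[P[:,2]>P[:,2].max()-0.035]
            print(n,t,round(d["p"],2),P[:,2].max().round(3),((np.percentile(top,2,axis=0)+np.percentile(top,98,axis=0))/2).round(3),d["pixels"].sum())
    # obstacles heights in corridor
    f=W[(W[...,0]>.3)&(W[...,0]<.8)&(W[...,1]>-.3)&(W[...,1]<.35)&(W[...,2]>.03)&(W[...,2]<.5)]
    H,xe,ye=np.histogram2d(f[:,0],f[:,1],bins=[np.arange(.3,.82,.05),np.arange(-.3,.36,.05)])
    from scipy.stats import binned_statistic_2d as b
    Z=b(f[:,0],f[:,1],f[:,2],'max',bins=[xe,ye]).statistic
    print((Z*1000).round(0))
    im=c["image"]
cs=vision.capture("scene")["image"][:,:,::-1][150:310,160:560]; cv2.imwrite("pics/crop1.png",cv2.resize(cs,None,fx=2,fy=2,interpolation=2))
E
```

```text
scene old_rack 1499 ((451.8887023925781, 164.52685546875), (68.58232116699219, 257.78277587890625), 4.284090518951416) 0.018857115138515734
scene new_rack 1640 ((626.2853393554688, -12.441146850585938), (256.69000244140625, 71.61302185058594), 87.3072280883789) 0.01898977687902101
scene copper_nozzle_mid 0.92 0.073 [ 0.439 -0.014  0.056] 671
scene copper_nozzle_mid 0.56 0.086 [0.457 0.071 0.068] 620
scene brass_nozzle_mid 0.74 0.086 [0.45  0.196 0.068] 571
scene paste_bottle_mid 0.2 0.016 [0.447 0.258 0.014] 158
scene fit_up_bolt_mid 0.65 0.083 [0.446 0.258 0.065] 205
[[ 33.  33.  nan  nan  nan  nan  nan  nan  nan  nan  nan  nan  nan]
 [ nan  33.  nan  nan  nan  nan  nan  nan  nan  nan  nan  nan  nan]
 [ nan  nan  nan  70.  nan  73.  nan  85.  87.  85.  85.  83.  nan]
 [ nan 158.  57.  70.  nan  73.  nan  86.  87.  86.  85.  83.  nan]
 [ nan  nan  nan  nan  nan  nan  nan  nan  nan  nan  nan  nan  nan]
 [ nan  nan  nan  nan  nan  nan  nan  nan  nan  nan  nan  nan  nan]
 [ nan  nan  nan  nan  nan  nan  nan  nan  nan  nan  nan  nan  nan]
 [ nan  nan  nan  nan  nan  nan  nan  nan  nan  n
[... 765 characters left out ...]
47 0.263 0.065] 353
[[ 33.  32.  nan  nan  nan  nan  nan  nan  nan  nan  nan  nan  nan]
 [ nan  33.  nan  nan  nan  nan  nan  nan  nan  nan  nan  nan  nan]
 [ nan  nan  nan  70.  nan  72.  72.  84.  87.  85.  84.  82.  nan]
 [ nan 158.  56.  70.  nan  70.  nan  85.  87.  85.  85.  82.  nan]
 [ nan  nan  nan  nan  nan  nan  nan  nan  nan  nan  nan  nan  nan]
 [ nan  nan  nan  nan  nan  nan  nan  nan  nan  nan  nan  nan  nan]
 [ nan  nan  nan  nan  nan  nan  nan  nan  nan  nan  nan  nan  nan]
 [ nan  nan  nan  nan  nan  nan  nan  nan  nan  nan  nan  nan  nan]
 [ nan  nan  nan  nan  nan  nan  nan  nan  nan  nan  nan  nan  nan]
 [ nan  nan  nan  nan  nan  nan  nan  nan  32.  nan  nan  nan  nan]]
```

View pics/crop1.png

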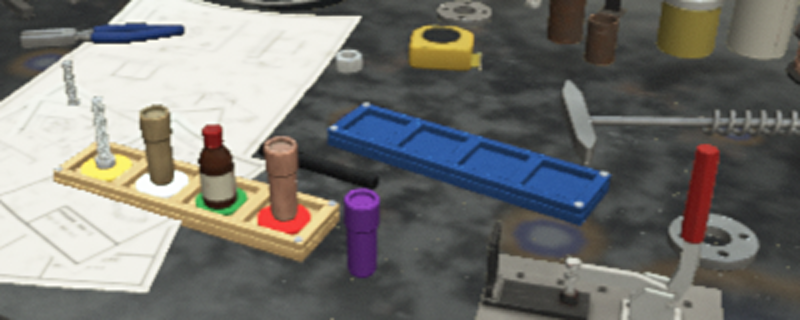

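The picture shows the wooden rack, left to right: bolt on yellow (211,215), brass nozzle on white (239,222), bottle on green (268,235) and copper nozzle on red (302,240). The blue rack is empty, centred near (393,230).

**Copper nozzle candidates:** the reddish one at (302,240), the purple one at (341,266), and some on the background shelf. Only the one at (302,240) is copper-coloured and on the red disc, and the crop confirms it.

**Bolt candidates:** (211,215) on the yellow disc and a second one at (195,190) on the drawing. The one on the yellow disc is meant.

```bash
cat >> h.py <<'E'
OC=np.array([.4515,.166]); OY=np.radians(4.2); NC=np.array([.626,-.012]); NY=np.radians(-2.7)
S=1
def R(yaw,s=None):
    s=S if s is None else s
    y=np.array([np.cos(yaw),np.sin(yaw),0])*s; z=np.array([0,0,-1.]); return np.stack([np.cross(y,z),y,z],1)
def well(yl): return NC+yl*np.array([-np.sin(NY),np.cos(NY)])
# name: start xy, well y, grasp height above bench at start, width
T={"bolt":((.4463,.2603),-.093,.062),"brass":((.4505,.1980),-.031,.066),"bottle":((.4515,.1365),.031,.055),"copper":((.4568,.0733),.093,.066)}
HI=.17
E
python3 - <<'E'
from h import *
for s in (1,-1):
  for k,(p,w,g) in T.items():
    z=g-ctrl.grasp_offset
    for q,yw in((p,OY),(well(w),NY)):
      for h in (z,HI): 
        a=ctrl.inverse_kinematics([*q,h],R(yw,s)); print(s,k,q,None if a is None else np.round(a,0))
E
```

```text
1 bolt (0.4463, 0.2603) [ 21.  16. 104.  -0.  59.  16.]
1 bolt (0.4463, 0.2603) [21.  7. 99. -0. 75. 16.]
1 bolt [ 0.6216191  -0.10489676] [-17.  28.  87.  -0.  65. -15.]
1 bolt [ 0.6216191  -0.10489676] [-17.  20.  82.  -0.  78. -15.]
1 brass (0.4505, 0.198) [ 14.  13. 108.  -0.  59.   9.]
1 brass (0.4505, 0.198) [ 14.   4. 102.  -0.  74.   9.]
1 brass [ 0.6245397  -0.04296559] [-12.  27.  88.  -0.  65.  -9.]
1 brass [ 0.6245397  -0.04296559] [-12.  20.  83.  -0.  78.  -9.]
1 bottle (0.4515, 0.1365) [  6.  12. 111.  -0.  57.   2.]
1 bottle (0.4515, 0.1365) [  6.   1. 105.  -0.  74.   2.]
1 bottle [0.6274603  0.01896559] [-6. 28. 88. -0. 64. -3.]
1 bottle [0.6274603  0.01896559] [-6. 20. 83. -0. 78. -3.]
1 copper (0.4568, 0.0733) [ -2.  10. 112.  -0.  58.  -6.]
1 copper (0.4568, 0.0733) [ -2.  -0. 106.  -0.  74.  -6.]
1 copper [0.6303809  0.08089676] [-0. 28. 86. -0. 65.  2.]
1 copper [0.6303809  0.08089676] [-0. 21. 81. -0. 78.  2.]
-1 bolt (0.4463, 0.2603) None
-1 bolt (0.4463, 0.2603) None
-1 bolt [ 0.6216191  -0.10489676] None
-1 bolt [ 0.6216191  -0.10489676] None
-1 brass (0.4505, 0.198) None
-1 brass (0.4505, 0.198) None
-1 brass [ 0.6245397  -0.04296559] None
-1 brass [ 0.6245397  -0.04296559] None
-1 bottle (0.4515, 0.1365) None
-1 bottle (0.4515, 0.1365) None
-1 bottle [0.6274603  0.01896559] None
-1 bottle [0.6274603  0.01896559] None
-1 copper (0.4568, 0.0733) None
-1 copper (0.4568, 0.0733) None
-1 copper [0.6303809  0.08089676] None
-1 copper [0.6303809  0.08089676] None
```

```bash
cat >> h.py <<'E'
def st(tag):
    s=ctrl.get_state(); print(tag,"t",round(s["time_s"],2),"pos",s["eef_pos"].round(4),"F",s["contact_force"].round(1),"w",round(s["gripper_width"],3)); return s
def snap(n,f,crop=None,k=2):
    i=vision.capture(n)["image"][:,:,::-1]
    if crop: a,b,c,d=crop; i=cv2.resize(i[a:b,c:d],None,fx=k,fy=k,interpolation=2)
    cv2.imwrite(f"pics/{f}.png",i)
def pick(k,first=False):
    p,w,g=T[k]; z=g-ctrl.grasp_offset
    if first: ctrl.reach([*p,HI],R(OY))
    else: ctrl.move_linear([*p,HI],.3,R(OY))
    st("above")
    ctrl.move_linear([*p,z],.12); st("down")
    hand.gripper_to(0.0,25); st("gripped")
    ctrl.move_linear([*p,HI],.15); st("lifted")
def place(k,dxy=(0,0),o=.7):
    p,w,g=T[k]; z=g-ctrl.grasp_offset-.003+.001
    q=well(w)+np.array(dxy)
    ctrl.move_linear([*q,HI],.25,R(NY))
    ctrl.move_linear([*q,z+.02],.15); ctrl.move_linear([*q,z],.03); ctrl.wait(.15); st("set")
    hand.gripper_to(o); ctrl.wait(.1); st("open")
    ctrl.move_linear([*q,HI],.15); st("up")
E
python3 - <<'E'
from h import *
pick("bolt",True)
snap("scene","b1",(120,280,140,460)); snap("side","b2",(150,330,240,440),3)
E
```

```text
above t 3.23 pos [0.4461 0.2611 0.1702] F [0.2 0.7 0. ] w 1.0
down t 4.44 pos [0.4471 0.2607 0.044 ] F [-0.2 -0.4  0.2] w 0.999
gripped t 5.67 pos [0.4463 0.2603 0.0432] F [ 0.3 -0.  -0.3] w 0.117
lifted t 6.67 pos [0.4454 0.2599 0.1688] F [ 0.4  0.3 -2.5] w 0.12
```

View pics/b1.png

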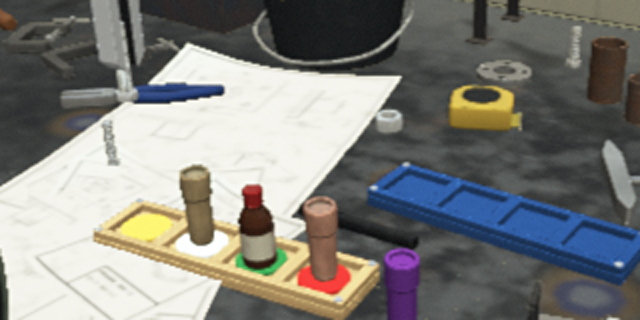

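View pics/b2.png

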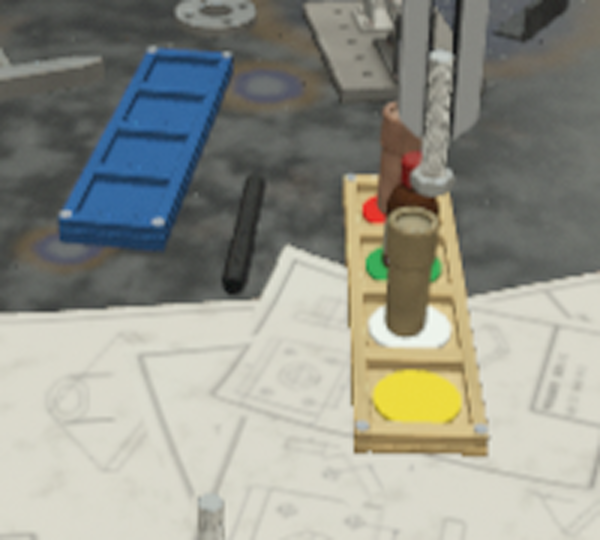

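The yellow disc is now bare, and the bolt hangs from the fingers at (385,190) in the side view. Its slight lean there matches perspective.

```bash
python3 - <<'E'
from h import *
place("bolt")
pick("brass")
snap("scene","c1",(120,280,200,520)); snap("side","c2",(120,320,240,440),3)
E
```

```text
set t 10.38 pos [ 0.6218 -0.105   0.0414] F [ 0.4  0.3 -0.5] w 0.121
open t 11.43 pos [ 0.6216 -0.1049  0.0412] F [ 1.  -0.3  0.7] w 0.698
up t 12.44 pos [ 0.6207 -0.1046  0.1687] F [-0.6  0.1 -0.6] w 0.698
above t 13.75 pos [0.4509 0.1973 0.1699] F [-0.  -0.2 -0.8] w 0.7
down t 14.93 pos [0.4513 0.1982 0.048 ] F [ 0.8 -0.2  0.1] w 0.703
gripped t 15.62 pos [0.4506 0.198  0.0473] F [-0.1 -0.1  0.5] w 0.277
lifted t 16.59 pos [0.4496 0.1978 0.1689] F [ 0.6  0.9 -0.7] w 0.273
```

View pics/c1.png

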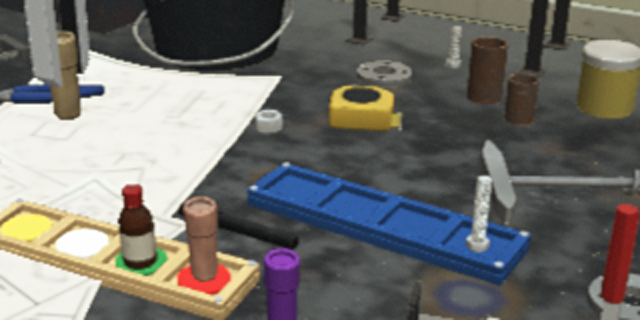

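View pics/c2.png

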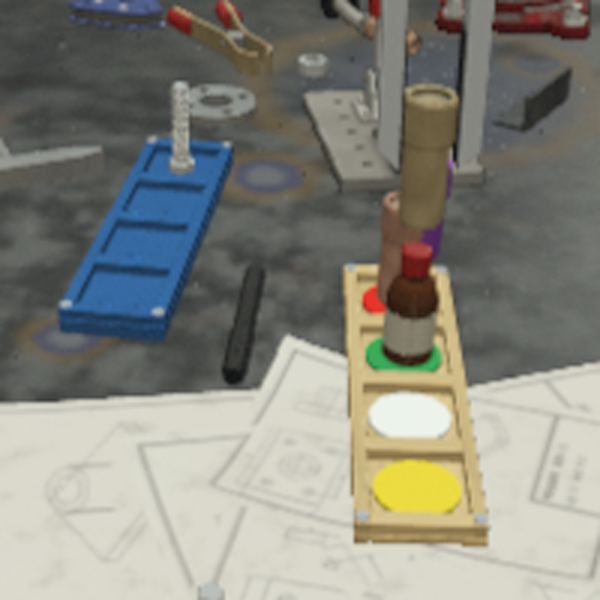

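The bolt stands in the rightmost blue well, with its base at (439,241) in the scene view. The brass nozzle is held straight. I'll carry on.

```bash
python3 - <<'E'
from h import *
place("brass")
pick("bottle")
snap("scene","d1",(120,280,200,520)); snap("side","d2",(120,320,240,440),3)
E
```

```text
set t 19.85 pos [ 0.6247 -0.043   0.0454] F [-0.8  0.2 -1.1] w 0.272
open t 20.73 pos [ 0.6245 -0.0429  0.0452] F [ 0.7 -0.6  0.3] w 0.701
up t 21.71 pos [ 0.6237 -0.0428  0.1688] F [ 0.3 -0.2  0.2] w 0.703
above t 22.69 pos [0.4523 0.1359 0.17  ] F [ 0.1  0.2 -0.3] w 0.698
down t 23.96 pos [0.4524 0.1366 0.0369] F [ 0.4  0.3 -0.9] w 0.698
gripped t 24.62 pos [0.4515 0.1365 0.0363] F [ 0.4 -0.6  1.3] w 0.306
lifted t 25.66 pos [0.4506 0.1364 0.1689] F [-0.5 -0.  -0.7] w 0.306
```

View pics/d1.png

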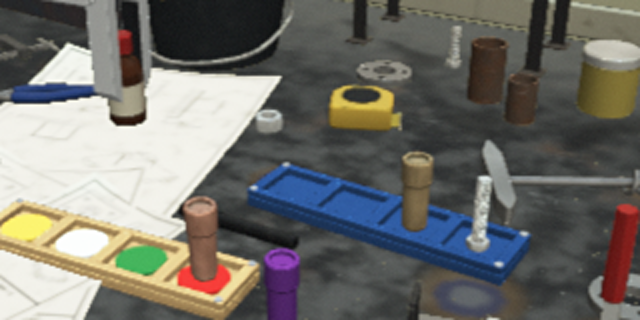

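View pics/d2.png

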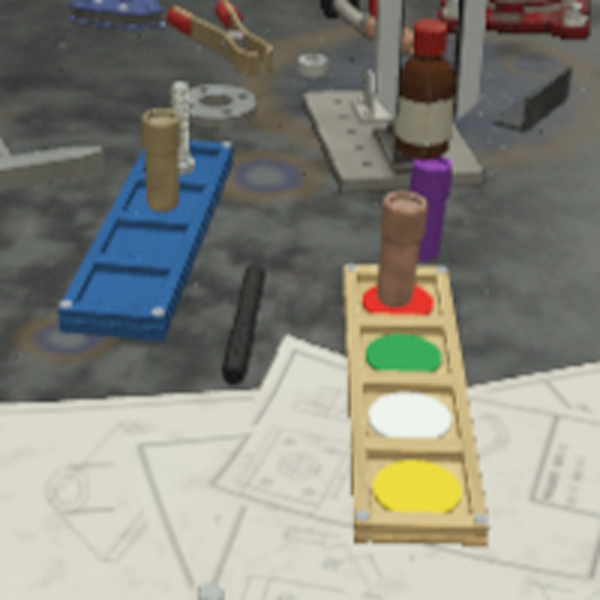

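The brass nozzle stands in the second well from the right, at (407,230) in the scene view. The bottle is held upright.

```bash
python3 - <<'E'
from h import *
place("bottle")
pick("copper")
snap("side","e2",(120,320,240,440),3)
place("copper")
ctrl.move_linear([.45,.25,.25],.3); ctrl.wait(.5); st("end")
snap("scene","f1",(150,270,300,500),4); snap("side","f2",(120,320,240,440),3)
c=np.array([np.cos(NY),np.sin(NY)]);d=np.array([-np.sin(NY),np.cos(NY)])
for n in ("scene","side"):
    W=cloud(vision.capture(n))
    for r in ("new_rack",): print(n,[np.round(x["location"],3).tolist() for x in spotter.place_of(r,n)])
    for t in ["copper_nozzle_mid","brass_nozzle_mid","paste_bottle_mid","fit_up_bolt_mid"]:
        for x in spotter.place_of(t,n):
            l=np.array(x["location"]); q=l[:2]-NC; print(n,t,round(x["p"],2),"rack x,y",(q@c).round(4),(q@d).round(4),"z",l[2].round(3))
    for k,(p,w,g) in T.items():
        e=W-np.array([*well(w),0]); m=(np.hypot(e[...,0],e[...,1])<.025)&(W[...,2]>.025); P=W[m]
        lo=P[P[:,2]<.05]; hi=P[P[:,2]>.055]
        mid=lambda a:((a.max(0)+a.min(0))/2)[:2]-well(w)
        print(n,k,"top",P[:,2].max().round(4),"lo",mid(lo).round(4),"hi",mid(hi).round(4))
E
```

```text
set t 28.65 pos [0.6276 0.019  0.0343] F [ 0.5  0.  -1.1] w 0.309
open t 29.49 pos [0.6274 0.019  0.0342] F [-1.1 -0.2  0.6] w 0.701
up t 30.55 pos [0.6265 0.019  0.1686] F [1.  0.2 0.2] w 0.704
above t 31.3 pos [0.4579 0.073  0.1701] F [ 0.1  0.2 -0.1] w 0.702
down t 32.48 pos [0.4577 0.0733 0.0479] F [ 0.4 -1.1  0.2] w 0.702
gripped t 33.17 pos [0.4569 0.0733 0.0473] F [ 0.4  0.7 -0.1] w 0.278
lifted t 34.14 pos [0.4559 0.0733 0.1689] F [-0.2 -0.3 -0.9] w 0.279
set t 36.85 pos [0.6305 0.0809 0.0453] F [-0.3  0.5 -1.2] w 0.276
open t 37.73 pos [0.6304 0.0809 0.0452] F [ 0.1  0.1 -0.6] w 0.7
up t 38.71 pos [0.6295 0.0809 0.1687] F [0.2 0.2 0.1] w 0.701
end t 40.23 pos [0.4502 0.2498 0.2499] F [-0.7  0.2  0.1] w 0.702
scene [[0.626, -0.013, 0.002]]
scene copper_nozzle_mid 0.87 rack x,y -0.1862 -0.0071 z 0.034
scene copper_nozzle_mid 0.61 rack x,y -0.0019 0.0936 z 0.045
scene brass_nozzle_mid 0.83 rack x,y 0.0056 -0.0326 z 0.044
scene paste_bottle_mid 0.84 rack x,y -0.0012 0.0308 z 0.047
scene paste_bottle_mid 0.38 rack x,y 0.0037 -0.0333 z 0.045
scene paste_bottle_mid 0.24 rack x,y -0
[... 219 characters left out ...]
.0829 lo [-0.0021 -0.0014] hi [ 0.0001 -0.0013]
scene bottle top 0.0845 lo [-0.0041 -0.005 ] hi [-0.0043 -0.0048]
scene copper top 0.0829 lo [-0.0038 -0.0028] hi [-0.0025 -0.0014]
side [[0.625, -0.015, -0.005]]
side copper_nozzle_mid 0.68 rack x,y 0.0005 0.0918 z 0.041
side brass_nozzle_mid 0.83 rack x,y 0.0016 -0.0312 z 0.047
side paste_bottle_mid 0.82 rack x,y -0.0003 0.0286 z 0.044
side fit_up_bolt_mid 0.61 rack x,y 0.0013 -0.0933 z 0.042
side bolt top 0.0792 lo [-0.0026  0.0038] hi [-0.0006  0.0021]
side brass top 0.0822 lo [-0.0052  0.0071] hi [-0.      0.0024]
side bottle top 0.0841 lo [-0.0079  0.008 ] hi [-0.0024  0.0032]
side copper top 0.0821 lo [0.0001 0.0071] hi [-0.0017  0.003 ]
```

View pics/f1.png

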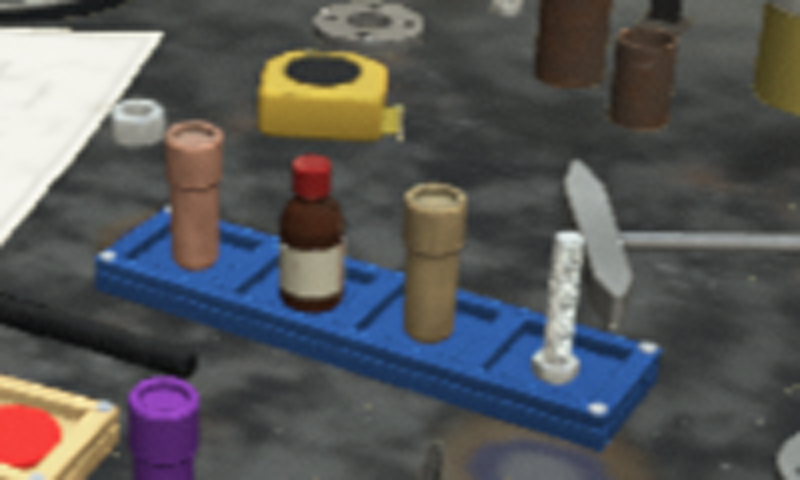

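View pics/f2.png

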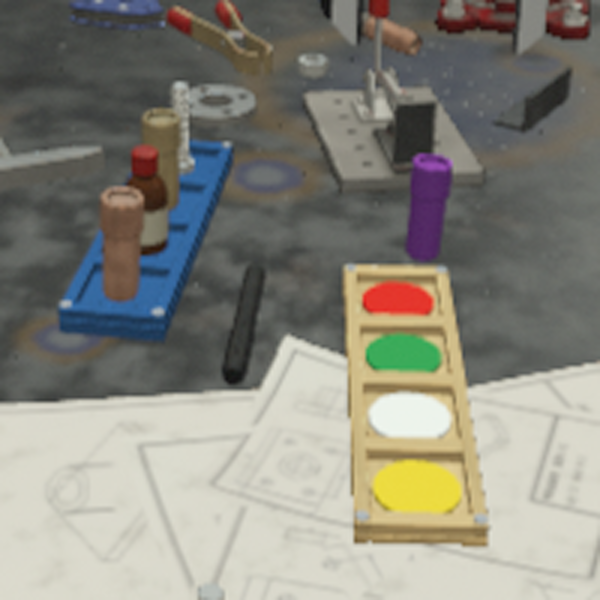

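All four stand upright in the blue rack. Left to right in the scene view they are copper (349,215), bottle (378,225), brass (407,232) and bolt (439,241). The gripper is clear of everything.

```bash
python3 -c "
from station import ctrl; ctrl.sign_off()"
```

```text
the job is handed in; nothing more can be done
```

I moved all four things to the blue rack in reverse order and handed the job in at about 40 s. In the wooden rack they stood bolt, brass, bottle, copper from left to right. In the blue rack they now stand copper, bottle, brass, bolt. The discs and the purple nozzle were left where they were.

- **Position:** the spotter put each thing within about 6 mm of its well centre along and across the rack. The cloud fits differed by up to about 8 mm, because each camera sees only one side of a thing.
- **Height:** measured tops were 79–85 mm, about 3 mm lower than in the wooden rack, which fits standing on the well floors. The spotter's own heights scattered a few millimetres: it gave the bolt's middle as 37 mm in one view and 42 mm in the other, against an expected 43.5 mm.
- **Upright and clear:** the pictures show all four upright. The gripper was well away, and the wrist force stayed under about 3 N at every reading.
- **Disagreements:** the spotter also gave some false hits. It took the purple nozzle for the copper one, and some of the nozzles for the bottle. I ruled these out by colour and place.

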